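Hook the conical adapter out of a deep centrifuge bucket and stand it in the drying stand

TASK

One of the two deep metal centrifuge buckets holds a grey conical adapter with a wire loop on top. With the extraction hook that hangs in the fork, catch the loop and draw the adapter up out of its bucket, stand it fully home and upright in the tapered socket of the black drying stand, setting it down gently, then hang the hook back in its fork. Never touch the adapter with the gripper itself, and leave the other bucket's plug and the things standing about where they are.

Things in the scene. Friction and masses are not known exactly. Their poses are not given: they have to be found in the camera images.
- hook_grip (a point): Middle of the loose extraction hook's handle, an upright black square bar 20 x 20 x 60 mm (sides along the tool's own x and y). z runs up the shaft; the hook points to the tool's own -x. 150 g. Below the handle: a square steel collar 40 x 40 x 8 mm (top 30 mm below this point), then a straight round shaft 6 mm thick in line with the handle, ending in a J-shaped foot. Starts upright in the fork.
- hook_foot (a point): Middle of the J's horizontal foot, on its centre line: 113 mm below hook_grip, 10 mm to the tool's -x of the shaft axis; same axes. The foot, 6 mm thick, runs 20 mm (centre lines) from the shaft to the tool's -x and ends in an upturned tip, also 6 mm thick, whose top is 12 mm above the foot's centre line. Throat between shaft and tip: 14 mm.
- hook_collar (a point): Centre of the underside of the hook's collar, on the shaft axis, 38 mm below hook_grip. Same axes.
- fork_seat (a point): Fixed steel fork that holds the hook: point on top of its two arms (125 mm above bench) where the centre of the collar's underside rests. Slot between the arms 16 mm wide, open to the front (the fork's own -x; arms end 24 mm ahead, slot ends 32 mm behind); arms reach 26 mm each side; nothing rises above them. The hook starts with its foot to the open front; lifts straight up or out by the front.
- adapter: Loose grey plastic conical adapter, about 220 g: solid cone 30 mm across at the bottom, 54 mm at 46 mm up, then a rim 60 mm across up to 50 mm. Origin: centre of its flat bottom; z up its axis. Over its top stands a wire loop (see adapter_loop), 86 mm tall in all. At the start it stands on the floor of bucket a, its loop below the mouth.
- adapter_loop (a point): Underside of the loop's peak, on the adapter's axis, 81 mm above its bottom; same axes. The loop is an arch of 5 mm steel wire in the adapter's own y-z plane: feet 42 mm apart on the rim, sides upright to 66 mm, then closing to a blunt peak. Its opening, 37 mm wide and 31 mm high (from 50 to 81 mm above the bottom), is passed through along the adapter's x, from either side.
- bucket_a_mouth (a point): Centre of the mouth of the fixed upright metal bucket that holds the adapter (either of the two places): mouth 114 mm above the bench, outside 88 mm across, bore 78 mm across with a 5 mm wall, floor 106 mm below the mouth (8 mm above the bench).
- bucket_b_mouth (a point): Centre of the mouth of the other bucket, of the same make; it holds the plug.
- plug: A like grey conical plug (bystander) with a plain upright steel stud (18 mm thick, 24 mm tall) and no loop, 74 mm tall, standing in bucket b. Origin at the centre of its bottom.
- stand_seat (a point): Where the centre of the adapter's bottom lies when it is fully home in the fixed black drying stand: on the stand's axis, 20 mm above the bench. The stand: a round base 80 mm across and a conical cup, 60 mm across outside at the top, with a socket of the adapter's own taper, 49 mm across at its mouth. Home, the adapter has 37 mm of its cone inside.
- stand_mouth (a point): Centre of the mouth of the tapered socket, 57 mm above the bench, 37 mm above stand_seat.
- pump_bottle: Loose white pump bottle (bystander), 72 mm across, 219 mm tall with a spout reaching 35 mm from its axis; 600 g. Origin at the centre of its underside.
- tube_rack: Loose black rack of capped tubes (bystander), 118 x 74 mm, 102 mm tall. Origin at the centre of its underside.
- jar: Loose amber jar (bystander), 60 mm across, 85 mm tall. Origin at the centre of its underside.
Not all that is in view belongs to the job. Of the things like the part that bears hook_grip, leave any that is red; of the rest the smaller one is meant.

How it is judged:
On the way, in this order (a step that is already met when the one before it is completed fails the run):
1. the adapter hangs from the hook, drawn up clear of its bucket's mouth (z of adapter in the frame of bucket_a_mouth above 0.002 m and contact force between hook and adapter above 0.5 N), for 0.1 s.
2. the adapter stands fully home and upright in the tapered socket (horizontal distance between adapter and stand_seat below 0.006 m and z of adapter in the frame of stand_seat between -0.006 and 0.005 m and angle between adapter's own z axis and vertical below 0.08 rad), for 0.2 s.
At the end, for the whole second after the job is handed in: The adapter stands at rest in the tapered socket, its bottom centre within 6 mm sideways of stand_seat and 6 mm below to 5 mm above it, upright within 0.08 rad, with the hook off its loop; the hook hangs at rest in its fork, collar centre within 14 mm of fork_seat, upright within 0.1 rad (all of step 2 and distance between hook_collar and fork_seat below 0.014 m and angle between hook_collar's own z axis and vertical below 0.1 rad and linear speed of each of adapter, hook below 0.02 m/s and contact force between hook and adapter below 0.1 N); the robot touches nothing.
It fails at once if the gripper or arm touches the adapter (contact force between any of the fingers, the arm and adapter above 0.5 N).
It fails at once if the adapter is slammed or forced into the stand (over 30 N) (contact force between adapter and stand above 30 N).
It fails at once if a bystander (pump bottle, tube rack, jar, or the plug in the other bucket) is shifted by more than 20 mm or tipped (distance of any of pump_bottle, tube_rack, jar, plug from where it was at the start of the episode above 0.02 m or angle between any of pump_bottle, tube_rack, jar, plug's own z axis and vertical above 0.25 rad).
It also fails if it takes over 72 s, if anything falls off the work surface, if the arm or the gripper's body presses on something with over 40 N, if the wrist force passes 120 N, or if a joint passes its speed limit or range.

ROBOT

A 6-joint arm with a two-finger parallel gripper is mounted at the origin on the work surface. World frame = base frame: x ahead of the robot, y to its left, z up, the work surface at z = 0. Lengths are in m, angles in rad, forces in N, time in s.
With the tool pointing down it reaches from about 0.3 to 0.85 m from the base axis. Payload 5.4 kg.
Tool frame: the origin (TCP) lies at the very end of the fingers, on their centre line; the grasp point (between the pads) lies 19 mm behind it; z points along the fingers, y is the line along which they close (so a half turn about z gives the same grasp; the last joint's range is limited). The gripper opens to 85 mm and grips with 20 to 120 N. Pads are 22 mm wide; open, the fingers measure 114 mm over their backs; the gripper's body (76 mm by 85 mm) begins 54 mm behind the grasp point. The pads swing forward as they close: fully open they stand 13 mm farther back than shut.
Start: joints at [-1.435, 0.158, 1.597, -0, 1.386, -0.21], TCP at [0.195, -0.541, 0.231] pointing down, gripper open.
Joint ranges: [-2.91, 2.91], [-0.94, 2.29], [0.18, 2.7], [-1.29, 4.43], [0.17, 2.64], [-3, 3]. Speed limits (rad/s): [2.57, 2.57, 3.14, 3.14, 3.14, 3.14].

INTERFACE

Orientations are given as [roll, pitch, yaw] about the fixed x, y, z axes, in that order (R = Rz(yaw) Ry(pitch) Rx(roll)).
In Python, from cell import manip, viewer gives the robot as it stands.
- The arm moves only by the tool play_rows, never from a script. Its argument "targets" is a list of rows, each an object with "delta_pos": the shift along the tool's x, y, z scaled (see below), a list of three; "angular": the turn, a rotation vector about the tool's x, y, z scaled (see below), a list of three. In form: [{"delta_pos": [tx, ty, tz], "angular": [ax, ay, az]}, ...]. A call has 1 to 10 rows; each row shifts and turns the commanded pose from where the row before left it, along the tool's axes as they then stand; what a row does not reach is not made up. The controller multiplies each number of a shift by 50 mm and each number of a turn by 90 degrees. A row lasts 1/8 s, in which the tool goes at most 62.5 mm and 10.7 degrees, less where a joint would pass 70% of its speed; a pose out of reach is approached as far as the arm can. A call with a number of a shift or a turn outside -1 to 1 is refused whole. A call with a gripper value outside its range is refused whole. "grip" is the finger opening in mm, from 0 to 85.4, set as the call begins (left out, the last holds). The fingers move at their own pace and stop on an object; "force" is the grip in N (left out, the last holds). Time passes only in rows, so rows that do not move let the fingers close. It gives the time, the measured TCP pose, the force, the opening and the grip force at its end, in the units of the state.
- manip.read_state(): the state, without advancing time (a new reading comes with each control period).
- viewer.snapshot(name): name is "scene" or "top" or "wrist"; returns a dict with "frame" (384x512x3 uint8, red, green, blue), "z_map" (384x512 float32, m along the optical axis (not along the pixel's ray), 0 where there is no reading), "fov_y" (degrees; the focal length in pixels is half the picture's height over the tangent of half this angle, whatever the lens; pixels are square), "cx", "cy" (the principal point, pixels), "T" (4x4, takes a point from camera to world coordinates); the wrist camera has in their place "mount" (4x4, takes a point from camera to tool coordinates, whose origin is the TCP and whose axes are the flange's). Camera axes: x right, y down, z forward; pixel columns grow to the right and rows downward; lengths in m; the calibration is good to about 2 mm. A picture is of the moment at which its call begins: read the wrist's pose just before it.
- manip.sign_off(): hands the job in; it is judged then, once.
The state is a dict: "time_s": time; "joints": joint angles; "dq": joint speeds; "effort": joint torques, N m; "position": TCP position; "orientation": TCP orientation; "ft_force": force on the tool from outside, world axes, zero at the start; "wrist_torque": the same for the moment, N m; "width": finger opening in m; "grasp_force": force on a finger pad.
Only numpy, scipy, OpenCV 4.12 (cv2) and the standard library are available. Lean on these libraries where they do the work, as an engineer would, in place of code of your own. Each camera call takes 0.05 s, during which the arm holds its last target. There are 200 camera calls.

## Working session

There is one attempt and no reset: what is moved stays moved. The work goes in short steps, Python scripts to look and compute and a tool call to move; the robot and the scene stay as the last step left them, time stands still between calls to the robot, and variables do not carry over. Pictures are saved under pics/ and viewed, at most 10 in all, crops included, and the job is handed in when it is done.

Besides the shell and the picture viewer there is one more tool, called after "Request:" by a JSON object that holds its "api" and its "payload", one argument or row to a line. play_rows: Moves the arm, as the interface text tells. Shifts and turns lie within -1 to 1; 1 stands for 50 mm of shift or 90 degrees of turn. Its arguments: {"type":"object","properties":{"targets":{"type":"array"},"grip":{"type":"number"},"force":{"type":"number"}},"required":["targets"]}

```bash
ls; mkdir -p pics
python3 - <<'E'
from cell import manip, viewer
import cv2,numpy as np
s=manip.read_state(); print({k:np.round(v,3) for k,v in s.items()})
a=[]
for n in("scene","top"):
    d=viewer.snapshot(n); np.savez(f"{n}.npz",**d); cv2.imwrite(f"pics/{n}0.png",d["frame"][:,:,::-1]); print(n,d["fov_y"],d["cx"],d["cy"],np.round(d["T"],3).tolist())
E
```

```text
pics
{'time_s': np.float64(0.0), 'joints': array([-1.435,  0.159,  1.598, -0.   ,  1.386, -0.21 ]), 'dq': array([ 0.001, -0.001, -0.   ,  0.001,  0.001, -0.001]), 'effort': array([-0.0000e+00, -3.9601e+01, -3.3143e+01, -0.0000e+00,  8.0000e-03,
        0.0000e+00]), 'position': array([ 0.195, -0.54 ,  0.23 ]), 'orientation': array([-3.14 , -0.   ,  0.346]), 'ft_force': array([ 0.408,  0.169, -0.265]), 'wrist_torque': array([-0.027,  0.015, -0.004]), 'grasp_force': np.float64(0.0), 'width': np.float64(0.085)}
scene 46.23620006794196 260.8188765908075 179.54420159664804 [[0.712, 0.574, -0.405, 0.972], [0.703, -0.574, 0.421, -0.41], [0.009, -0.585, -0.811, 0.978], [0.0, 0.0, 0.0, 1.0]]
top 44.175227520866486 247.51058958605364 192.53179138066935 [[0.022, -0.993, 0.115, 0.422], [-1.0, -0.02, 0.018, 0.01], [-0.015, -0.115, -0.993, 1.159], [0.0, 0.0, 0.0, 1.0]]
```

View pics/scene0.png

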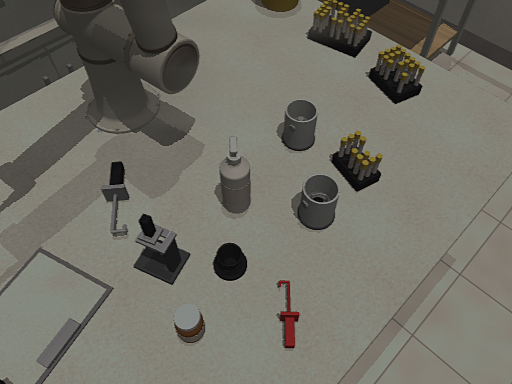

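View pics/top0.png

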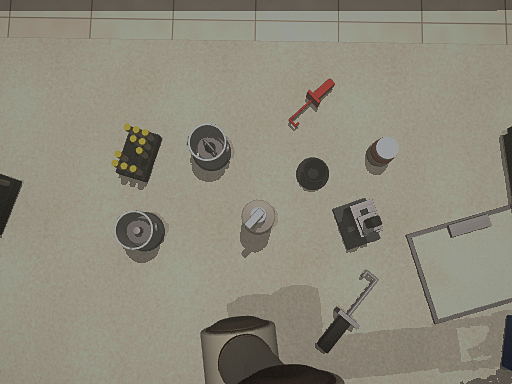

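The scene view shows three hook-like tools:
- A red one at (289,315), which I leave.
- A larger black-handled one lying on the bench at (116,190).
- A smaller black-handled one hanging in the fork at (147,225), which is the one meant.

In the top view, bucket a with the looped adapter is at (209,147). Bucket b is at (138,231), the stand at (312,173) and the fork at (370,217).

```bash
cat > h.py <<'E'
import numpy as np, cv2
from scipy.optimize import least_squares
def cloud(d,T=None):
    T=d["T"] if T is None else T
    z=d["z_map"]; h,w=z.shape; f=h/2/np.tan(np.radians(d["fov_y"])/2)
    v,u=np.mgrid[:h,:w]; P=np.stack([(u-d["cx"])/f*z,(v-d["cy"])/f*z,z],-1)
    P=P@T[:3,:3].T+T[:3,3]; P[z==0]=np.nan; return P
def circ(p):
    r=least_squares(lambda q:np.hypot(p[:,0]-q[0],p[:,1]-q[1])-q[2],[*np.median(p[:,:2],0),.04],loss="soft_l1",f_scale=.002); return r.x
E
python3 - <<'E'
from h import *
D={n:dict(np.load(n+".npz")) for n in("scene","top")}
C={n:cloud(d) for n,d in D.items()}
def sel(n,c,r,z0,z1):
    P=C[n].reshape(-1,3); return P[(np.hypot(P[:,0]-c[0],P[:,1]-c[1])<r)&(P[:,2]>z0)&(P[:,2]<z1)]
t=C["top"]
px={"a":(209,130),"b":(138,213),"stand":(312,160),"fork":(372,222),"bottle":(258,213),"jar":(386,148),"rack":(140,150)}
for k,(u,v) in px.items(): print(k,np.round(t[v,u],3))
for k,z,(u,v) in(("a",.114,(209,147)),("b",.114,(138,231)),("stand",.057,(312,173))):
    d=D["top"];f=192/np.tan(np.radians(d["fov_y"])/2)
    r=d["T"][:3,:3]@[(u-d["cx"])/f,(v-d["cy"])/f,1];o=d["T"][:3,3];c=o+r*(z-o[2])/r[2]
    for n in C:
        p=sel(n,c,.06,z-.004,z+.004); print(k,n,len(p),np.round(circ(p),4) if len(p)>10 else"", "centre guess",np.round(c,3), 'zmax',np.round(p[:,2].max() if len(p) else 0,4))
    if k!="stand":
        for n in C:
            p=sel(n,c,.03,.06,.098); print(" inside",n,len(p),np.round(p.mean(0),4) if len(p) else '')
            if len(p)>5:
                q=p[p[:,2]>.07]; 
                if len(q)>5: w,V=np.linalg.eigh(np.cov(q[:,:2].T)); print(len(q),q.mean(0).round(4),q[:,2].max(),V[:,1],np.sqrt(w))
c=t[222,372]
for n in C:
    for z0,z1 in((.12,.129),(.129,.137),(.18,.205)):
        p=sel(n,c,.07,z0,z1)
        if len(p)>3:
            R=cv2.minAreaRect((p[:,:2]*1000).astype(np.float32)); print("fork",n,z0,len(p),p.mean(0).round(4),np.round(R[0],1),np.round(R[1],1),round(R[2],1))
s=cv2.resize(D["scene"]["frame"][200:290,100:200,::-1],None,fx=4,fy=4,interpolation=3)
q=cv2.resize(D["top"]["frame"][185:260,325:395,::-1],None,fx=4.8,fy=4.8,interpolation=3)
cv2.imwrite("pics/crop.png",np.hstack([s,q]))
E
```

```text
a [0.696 0.124 0.067]
b [0.495 0.279 0.081]
stand [ 0.631 -0.121  0.053]
fork [ 0.479 -0.227  0.194]
bottle [0.491 0.005 0.218]
jar [ 0.656 -0.287  0.084]
rack [0.638 0.277 0.099]
a scene 245 [0.6563 0.1198 0.0413] centre guess [0.645 0.118 0.114] zmax 0.117
a top 257 [0.6567 0.1231 0.0412] centre guess [0.645 0.118 0.114] zmax 0.1179
 inside scene 100 [0.6392 0.1213 0.0801]
76 [0.6389 0.12   0.0854] 0.09657021057782189 [-0.99995539  0.00944557] [0.00858485 0.01973899]
 inside top 95 [0.6483 0.1183 0.0739]
48 [0.6473 0.1166 0.0864] 0.09568194041379896 [-0.85648323 -0.51617484] [0.0037664  0.01767996]
b scene 173 [0.455  0.2768 0.0413] centre guess [0.453 0.269 0.114] zmax 0.1165
b top 264 [0.4557 0.2799 0.0412] centre guess [0.453 0.269 0.114] zmax 0.1171
 inside scene 30 [0.4548 0.2779 0.0808]
29 [0.4548 0.2773 0.0815] 0.08598369364234926 [0.21999076 0.97550196] [0.00470988 0.00523311]
 inside top 94 [0.4553 0.2773 0.0716]
50 [0.4558 0.2802 0.0802] 0.08406957822661143 [-0.04043837  0.99918203] [0.00426675 0.00479902]
stand scene 179 [ 0.6058 -0.1307  0.0266] centre guess [ 0.599 -0.121  0.057] zmax 0.061
stand top 140 [ 0.6064 -0.1273  0.0267] centre guess [ 0.599 -0.121  0.057] zmax 0.0607
fork scene 0.12 382 [ 0.5065 -0.2333  0.1252] [ 492.  -233.9] [72.3 53.6] 19.9
fork scene 0.129 196 [ 0.4883 -0.2408  0.1332] [ 491.  -233.7] [63.3 40. ] 23.8
fork scene 0.18 125 [ 0.4828 -0.2388  0.1909] [ 480.9 -238.1] [21.4 20.6] 21.3
fork top 0.12 386 [ 0.5011 -0.2242  0.1244] [ 492.  -231.2] [71.8 53.1] 19.8
fork top 0.129 210 [ 0.4807 -0.231   0.1324] [ 492.2 -230.4] [63.4 39.9] 23.0
fork top 0.18 109 [ 0.4809 -0.2338  0.1916] [ 481.5 -234.8] [19.6 20.7] 23.0
```

View pics/crop.png

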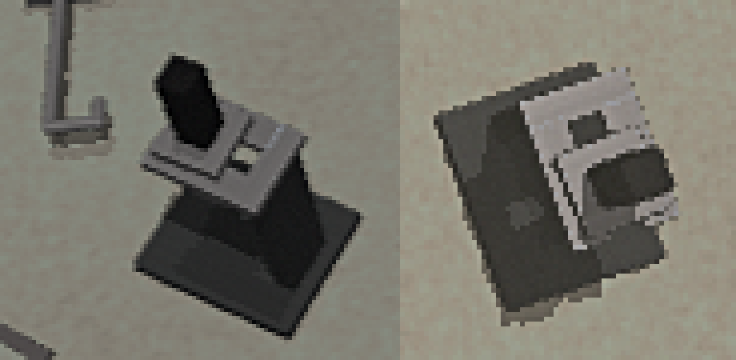

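The crop confirms that the black-handled hook sits in the fork: handle top at (185,65), collar at (190,150), slot at (240,155). I'll look into bucket a from above with the wrist camera before grasping.

```bash
cat >> h.py <<'E'
from scipy.spatial.transform import Rotation as Ro
def plan(x,y,z,yawdeg,n,tilt=(0,0)):
    """rows to the straight-down pose at x,y,z,yaw from where the robot is"""
    from cell import manip; s=manip.read_state()
    p=np.array(s["position"]);R=Ro.from_euler("xyz",s["orientation"]);G=Ro.from_euler("ZX",[yawdeg,180],degrees=True)
    rv=(R.inv()*G).as_rotvec()/n; d=(np.array([x,y,z])-p)/n
    for i in range(n):
        print('{"delta_pos":%s,"angular":%s},'%(np.round(R.inv().apply(d)/.05,3).tolist(),np.round(rv/(np.pi/2),3).tolist())); R=R*Ro.from_rotvec(rv)
E
python3 - <<'E'
from h import *; from cell import viewer
d=viewer.snapshot("wrist"); print(d["mount"].round(3).tolist(),d["fov_y"],d["cx"],d["cy"])
plan(.60,.09,.32,121,20)
E
```

```text
[[0.0, -0.959, -0.283, 0.072], [1.0, 0.0, 0.001, -0.001], [-0.001, -0.283, 0.959, -0.143], [0.0, 0.0, 0.0, 1.0]] 63.500570667091814 256.49342768884947 192.91646180020615
{"delta_pos":[0.595, -0.456, -0.089],"angular":[-0.0, -0.0, -0.056]},
{"delta_pos":[0.633, -0.402, -0.089],"angular":[-0.0, -0.0, -0.056]},
{"delta_pos":[0.666, -0.344, -0.089],"angular":[-0.0, -0.0, -0.056]},
{"delta_pos":[0.694, -0.284, -0.089],"angular":[-0.0, -0.0, -0.056]},
{"delta_pos":[0.716, -0.222, -0.089],"angular":[-0.0, -0.0, -0.056]},
{"delta_pos":[0.733, -0.158, -0.089],"angular":[-0.0, -0.0, -0.056]},
{"delta_pos":[0.744, -0.093, -0.089],"angular":[-0.0, -0.0, -0.056]},
{"delta_pos":[0.749, -0.027, -0.089],"angular":[-0.0, -0.0, -0.056]},
{"delta_pos":[0.748, 0.039, -0.089],"angular":[-0.0, -0.0, -0.056]},
{"delta_pos":[0.742, 0.105, -0.089],"angular":[-0.0, -0.0, -0.056]},
{"delta_pos":[0.73, 0.17, -0.089],"angular":[-0.0, -0.0, -0.056]},
{"delta_pos":[0.712, 0.234, -0.089],"angular":[-0.0, -0.0, -0.056]},
{"delta_pos":[0.689, 0.296, -0.089],"angular":[-0.0, -0.0, -0.056]},
{"delta_pos":[0.66, 0.355, -0.089],"angular":[-0.0, -0.0, -0.056]},
{"delta_pos":[0.626, 0.412, -0.089],"angular":[-0.0, -0.0, -0.056]},
{"delta_pos":[0.587, 0.466, -0.089],"angular":[-0.0, -0.0, -0.056]},
{"delta_pos":[0.544, 0.516, -0.089],"angular":[-0.0, -0.0, -0.056]},
{"delta_pos":[0.496, 0.562, -0.089],"angular":[-0.0, -0.0, -0.056]},
{"delta_pos":[0.445, 0.603, -0.089],"angular":[-0.0, -0.0, -0.056]},
{"delta_pos":[0.39, 0.64, -0.089],"angular":[-0.0, -0.0, -0.056]},
```

Request:
{"api": "play_rows", "payload": {
  "targets": [
    {"delta_pos": [0.3,-0.23,-0.3],"angular": [0,0,0]},
    {"delta_pos": [0.75,-0.58,-0.4],"angular": [0,0,0]},
    {"delta_pos": [0.75,-0.58,-0.4],"angular": [0,0,0]},
    {"delta_pos": [0.75,-0.58,-0.4],"angular": [0,0,0]},
    {"delta_pos": [0.75,-0.58,-0.3],"angular": [0,0,0]},
    {"delta_pos": [0.75,-0.58,0],"angular": [0,0,0]},
    {"delta_pos": [0.75,-0.58,0],"angular": [0,0,0]},
    {"delta_pos": [0.75,-0.58,0],"angular": [0,0,0]},
    {"delta_pos": [0.75,-0.58,0],"angular": [0,0,0]}
  ]
}}

```text
time_s: 1.27
position: [0.4092, -0.2036, 0.3211]
orientation: [-3.141, 0.0, 0.346]
ft_force: [0.2, 0.1, -0.3]
width: 0.0856
grasp_force: 0.0
```

Request:
{"api": "play_rows", "payload": {
  "targets": [
    {"delta_pos": [0.75,-0.58,0],"angular": [0,0,0]},
    {"delta_pos": [0.75,-0.58,0],"angular": [0,0,0]},
    {"delta_pos": [0.75,-0.58,0],"angular": [0,0,0]},
    {"delta_pos": [0.75,-0.58,0],"angular": [0,0,0]},
    {"delta_pos": [0.75,-0.58,0],"angular": [0,0,0]},
    {"delta_pos": [0.75,-0.58,0],"angular": [0,0,0]},
    {"delta_pos": [0.75,-0.58,0],"angular": [0,0,0]},
    {"delta_pos": [0.4,-0.3,0],"angular": [0,0,0]},
    {"delta_pos": [0,0,0],"angular": [0,0,0]}
  ]
}}

```text
time_s: 2.4
position: [0.6007, 0.0971, 0.3204]
orientation: [-3.141, 0.001, 0.348]
ft_force: [-0.4, -0.5, 0.1]
width: 0.0854
grasp_force: 0.0
```

```bash
cat >> h.py <<'E'
def wrist(name):
    from cell import manip,viewer; s=manip.read_state(); d=viewer.snapshot("wrist")
    M=np.eye(4); M[:3,:3]=Ro.from_euler("xyz",s["orientation"]).as_matrix(); M[:3,3]=s["position"]
    cv2.imwrite(f"pics/{name}.png",d["frame"][:,:,::-1]); T=M@d["mount"]; np.savez(name+".npz",T=T,**d); print(s["time_s"],np.round(s["position"],4),np.round(s["orientation"],3))
    return d,cloud(d,T),T
E
python3 - <<'E'
from h import *
d,C,T=wrist("w1"); P=C.reshape(-1,3)
c=np.array([.6565,.1215])
def near(r,z0,z1):
    return P[(np.hypot(*(P[:,:2]-c).T)<r)&(P[:,2]>z0)&(P[:,2]<z1)]
p=near(.06,.110,.118); print("mouth",len(p),circ(p).round(4),np.median(p[:,2]))
p=near(.036,.062,.1); print("loop",len(p)); w,V=np.linalg.eigh(np.cov(p[:,:2].T)); print(p.mean(0).round(4),p[:,2].max(),V[:,1],np.sqrt(w)); R=cv2.minAreaRect((p[:,:2]*1000).astype(np.float32)); print(R)
q=p[p[:,2]>.085]; print("peak",len(q),q.mean(0).round(4))
p=near(.036,.052,.061); print("rim",len(p),circ(p).round(4))
E
```

```text
2.4 [0.6007 0.0971 0.3204] [-3.141e+00  1.000e-03  3.480e-01]
mouth 1181 [0.6561 0.1239 0.041 ] 0.11431341879241058
loop 166
[0.6557 0.1231 0.0882] 0.09545860929688965 [-0.72205205 -0.69183873] [0.00141142 0.01297142]
((655.21875, 122.694091796875), (46.24079513549805, 4.921020984649658), 43.68320083618164)
peak 131 [0.6553 0.1227 0.0905]
rim 1625 [0.6553 0.1228 0.0216]
```

View pics/w1.png

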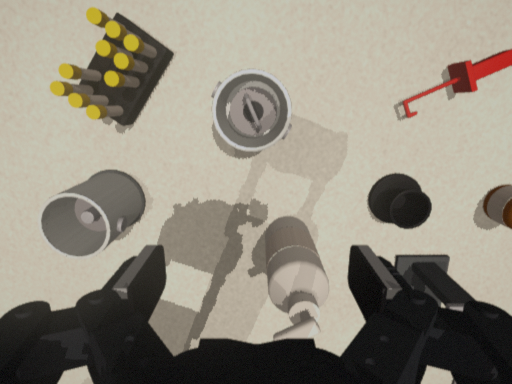

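The loop is centred at (0.655, 0.123) with its plane at about 43.7°, in agreement with the bucket centre. Next I go above the fork.

Run:
```python
from h import *
d=dict(np.load("w1.npz")); P=cloud(d).reshape(-1,3); P=P[np.hypot(P[:,0]-.606,P[:,1]+.129)<.04]
for z0,z1 in((.054,.060),(.045,.060)):
    p=P[(P[:,2]>z0)&(P[:,2]<z1)]; print(len(p),circ(p).round(4),np.median(p[:,2]))
plan(.481,-.235,.27,21.5,8)
```

```text
492 [ 0.6059 -0.1259  0.0267] 0.05723404543009997
763 [ 0.6062 -0.125   0.0258] 0.05636153767732688
{"delta_pos":[-0.562, 0.677, 0.127],"angular":[-0.0, 0.0, -0.002]},
{"delta_pos":[-0.564, 0.675, 0.127],"angular":[-0.0, 0.0, -0.002]},
{"delta_pos":[-0.567, 0.673, 0.127],"angular":[-0.0, 0.0, -0.002]},
{"delta_pos":[-0.569, 0.671, 0.127],"angular":[-0.0, 0.0, -0.002]},
{"delta_pos":[-0.571, 0.669, 0.127],"angular":[-0.0, 0.0, -0.002]},
{"delta_pos":[-0.574, 0.667, 0.127],"angular":[-0.0, 0.0, -0.002]},
{"delta_pos":[-0.576, 0.665, 0.127],"angular":[-0.0, 0.0, -0.002]},
{"delta_pos":[-0.578, 0.663, 0.127],"angular":[-0.0, 0.0, -0.002]},
```

Request:
{"api": "play_rows", "payload": {
  "targets": [
    {"delta_pos": [-0.57,0.67,0],"angular": [0,0,-0.002]},
    {"delta_pos": [-0.57,0.67,0],"angular": [0,0,-0.002]},
    {"delta_pos": [-0.57,0.67,0],"angular": [0,0,-0.002]},
    {"delta_pos": [-0.57,0.67,0],"angular": [0,0,-0.002]},
    {"delta_pos": [-0.57,0.67,0.25],"angular": [0,0,-0.002]},
    {"delta_pos": [-0.57,0.67,0.25],"angular": [0,0,-0.002]},
    {"delta_pos": [-0.57,0.67,0.25],"angular": [0,0,-0.002]},
    {"delta_pos": [-0.57,0.67,0.25],"angular": [0,0,-0.002]},
    {"delta_pos": [0,0,0],"angular": [0,0,0]},
    {"delta_pos": [0,0,0],"angular": [0,0,0]}
  ]
}}

```text
time_s: 3.7
position: [0.4801, -0.2351, 0.2716]
orientation: [-3.142, -0.0, 0.37]
ft_force: [-0.5, 0.7, 0.3]
width: 0.0853
grasp_force: 0.0
```

Run:
```python
from h import *
d,C,T=wrist("w2"); P=C.reshape(-1,3); P=P[np.hypot(P[:,0]-.485,P[:,1]+.235)<.07]
for z0,z1 in((.1215,.1285),(.130,.137),(.189,.197)):
    p=P[(P[:,2]>z0)&(P[:,2]<z1)]
    R=cv2.minAreaRect((p[:,:2]*1000).astype(np.float32)); print(len(p),np.round(R[0],1),np.round(R[1],1),round(R[2],1),np.median(p[:,2]))
```

```text
3.7 [ 0.4801 -0.2351  0.2716] [-3.142 -0.     0.37 ]
2023 [ 491.1 -230.8] [72.2 52. ] 20.1 0.12562511899251977
1048 [ 480.5 -234.5] [39.9 39.8] 22.3 0.1336890449984168
685 [ 480.5 -234.6] [20.3 19.7] 21.3 0.19350251047467515
```

View pics/w2.png

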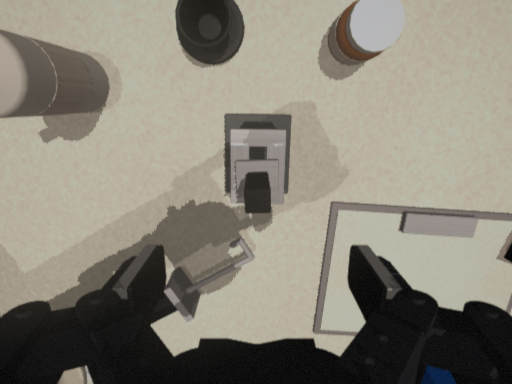

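The handle at (258,192) lies directly under the TCP, within 1 mm. I descend and grip.

Request:
{"api": "play_rows", "payload": {
  "targets": [
    {"delta_pos": [0,0,0.6],"angular": [0,0,0]},
    {"delta_pos": [0,0,0.7],"angular": [0,0,0]},
    {"delta_pos": [0,0,0.7],"angular": [0,0,0]},
    {"delta_pos": [0,-0.01,0.4],"angular": [0,0,0]},
    {"delta_pos": [0,0,0.13],"angular": [0,0,0]},
    {"delta_pos": [0,0,0],"angular": [0,0,0]}
  ]
}}

```text
time_s: 4.5
position: [0.4808, -0.2342, 0.1454]
orientation: [3.141, -0.0, 0.372]
ft_force: [0.3, -0.4, 0.5]
width: 0.0858
grasp_force: 0.0
```

Request:
{"api": "play_rows", "payload": {
  "targets": [
    {"delta_pos": [0,0,0],"angular": [0,0,0]},
    {"delta_pos": [0,0,0],"angular": [0,0,0]},
    {"delta_pos": [0,0,0],"angular": [0,0,0]},
    {"delta_pos": [0,0,0],"angular": [0,0,0]},
    {"delta_pos": [0,0,0],"angular": [0,0,0]},
    {"delta_pos": [0,0,0],"angular": [0,0,0]},
    {"delta_pos": [0,0,0],"angular": [0,0,0]},
    {"delta_pos": [0,0,0],"angular": [0,0,0]}
  ],
  "grip": 12,
  "force": 70
}}

```text
time_s: 5.5
position: [0.4806, -0.2348, 0.1452]
orientation: [3.141, -0.0, 0.371]
ft_force: [-0.0, -0.2, 4.2]
width: 0.0196
grasp_force: 68.8
```

Request:
{"api": "play_rows", "payload": {
  "targets": [
    {"delta_pos": [0,0,-0.1],"angular": [0,0,0]},
    {"delta_pos": [0,0,-0.3],"angular": [0,0,0]},
    {"delta_pos": [0,0,-0.5],"angular": [0,0,0]},
    {"delta_pos": [0,0,-0.6],"angular": [0,0,0]},
    {"delta_pos": [0,0,-0.6],"angular": [0,0,0]},
    {"delta_pos": [0,0,-0.5],"angular": [0,0,0]},
    {"delta_pos": [0,0,0],"angular": [0,0,0]}
  ]
}}

```text
time_s: 6.38
position: [0.4814, -0.2353, 0.2776]
orientation: [3.137, -0.003, 0.371]
ft_force: [1.0, 0.4, -1.9]
width: 0.0196
grasp_force: 68.5
```

Run:
```python
from h import *
plan(.6336,.1454,.28,133.7,15)
```

```text
{"delta_pos":[0.373, -0.4, -0.004],"angular":[0.0, 0.0, -0.083]},
{"delta_pos":[0.422, -0.347, -0.004],"angular":[0.0, 0.0, -0.083]},
{"delta_pos":[0.464, -0.289, -0.004],"angular":[0.0, 0.0, -0.083]},
{"delta_pos":[0.498, -0.226, -0.003],"angular":[0.0, 0.0, -0.083]},
{"delta_pos":[0.523, -0.16, -0.003],"angular":[0.0, 0.0, -0.083]},
{"delta_pos":[0.539, -0.09, -0.003],"angular":[0.0, 0.0, -0.083]},
{"delta_pos":[0.546, -0.019, -0.003],"angular":[0.0, 0.0, -0.083]},
{"delta_pos":[0.544, 0.053, -0.003],"angular":[0.0, 0.0, -0.083]},
{"delta_pos":[0.533, 0.123, -0.003],"angular":[0.0, 0.0, -0.083]},
{"delta_pos":[0.512, 0.192, -0.003],"angular":[0.0, 0.0, -0.083]},
{"delta_pos":[0.483, 0.257, -0.003],"angular":[0.0, 0.0, -0.083]},
{"delta_pos":[0.445, 0.318, -0.003],"angular":[0.0, 0.0, -0.083]},
{"delta_pos":[0.4, 0.373, -0.003],"angular":[0.0, 0.0, -0.083]},
{"delta_pos":[0.348, 0.422, -0.003],"angular":[0.0, 0.0, -0.083]},
{"delta_pos":[0.29, 0.464, -0.003],"angular":[0.0, 0.0, -0.083]},
```

Request:
{"api": "play_rows", "payload": {
  "targets": [
    {"delta_pos": [0.37,-0.4,0],"angular": [0,0,-0.083]},
    {"delta_pos": [0.42,-0.35,0],"angular": [0,0,-0.083]},
    {"delta_pos": [0.46,-0.29,0],"angular": [0,0,-0.083]},
    {"delta_pos": [0.5,-0.23,0],"angular": [0,0,-0.083]},
    {"delta_pos": [0.52,-0.16,0],"angular": [0,0,-0.083]},
    {"delta_pos": [0.54,-0.09,0],"angular": [0,0,-0.083]},
    {"delta_pos": [0.55,-0.02,0],"angular": [0,0,-0.083]},
    {"delta_pos": [0.54,0.05,0],"angular": [0,0,-0.083]}
  ]
}}

```text
time_s: 7.38
position: [0.5606, -0.0304, 0.2731]
orientation: [-3.139, -0.0, 1.418]
ft_force: [-0.6, 0.3, -1.8]
width: 0.0188
grasp_force: 68.5
```

Request:
{"api": "play_rows", "payload": {
  "targets": [
    {"delta_pos": [0.53,0.12,0],"angular": [0,0,-0.083]},
    {"delta_pos": [0.51,0.19,0],"angular": [0,0,-0.083]},
    {"delta_pos": [0.48,0.26,0],"angular": [0,0,-0.083]},
    {"delta_pos": [0.45,0.32,0],"angular": [0,0,-0.083]},
    {"delta_pos": [0.4,0.37,0],"angular": [0,0,-0.083]},
    {"delta_pos": [0.35,0.42,0],"angular": [0,0,-0.083]},
    {"delta_pos": [0.29,0.46,0],"angular": [0,0,-0.083]},
    {"delta_pos": [0,0,0],"angular": [0,0,0]},
    {"delta_pos": [0,0,0],"angular": [0,0,0]}
  ]
}}

```text
time_s: 8.5
position: [0.632, 0.1452, 0.2735]
orientation: [-3.14, -0.001, 2.325]
ft_force: [0.6, -0.1, -0.6]
width: 0.0192
grasp_force: 68.8
```

Run:
```python
from h import *
plan(.6336,.1454,.28,133.7,1)
d,C,T=wrist("w3")
P=C.reshape(-1,3); P=P[np.hypot(P[:,0]-.6336,P[:,1]-.1454)<.03]; p=P[(P[:,2]>.13)&(P[:,2]<.215)]; print(len(p),p.mean(0),p.min(0)) if len(p) else 0
from cell import viewer; d=viewer.snapshot("scene"); cv2.imwrite("pics/s3.png",np.hstack([cv2.resize(d["frame"][40:240,200:400,::-1],(400,400)),cv2.imread("pics/w3.png")[:384,100:500][:384].copy() if False else cv2.resize(cv2.imread("pics/w3.png")[:300,100:400],(400,400))]))
```

```text
{"delta_pos":[-0.019, 0.026, -0.129],"angular":[-0.001, -0.001, -0.005]},
8.5 [0.632  0.1452 0.2735] [-3.140e+00 -1.000e-03  2.325e+00]
63 [0.62966259 0.14772725 0.19043118] [0.62811555 0.14425696 0.17889014]
```

View pics/s3.png

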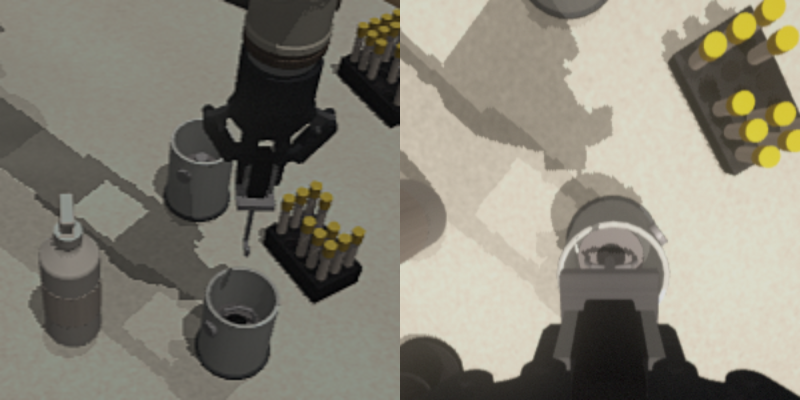

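The left half shows the hook tip at (248,240) hanging over bucket a. The right half shows the loop at (610,255) just ahead of the collar, so the alignment is right and I go down.

Request:
{"api": "play_rows", "payload": {
  "targets": [
    {"delta_pos": [-0.02,0.026,0.3],"angular": [0,0,-0.004]},
    {"delta_pos": [0,0,0.45],"angular": [0,0,0]},
    {"delta_pos": [0,0,0.45],"angular": [0,0,0]},
    {"delta_pos": [0,0,0.4],"angular": [0,0,0]},
    {"delta_pos": [0,0,0.35],"angular": [0,0,0]},
    {"delta_pos": [0,0,0.25],"angular": [0,0,0]},
    {"delta_pos": [0,0,0],"angular": [0,0,0]}
  ]
}}

```text
time_s: 9.48
position: [0.6336, 0.1458, 0.1635]
orientation: [-3.14, -0.001, 2.333]
ft_force: [0.8, -0.1, -0.6]
width: 0.0192
grasp_force: 68.8
```

Request:
{"api": "play_rows", "payload": {
  "targets": [
    {"delta_pos": [-0.1,0,0],"angular": [0,0,0]},
    {"delta_pos": [-0.12,0,0],"angular": [0,0,0]},
    {"delta_pos": [-0.12,0,0],"angular": [0,0,0]},
    {"delta_pos": [-0.08,0,0],"angular": [0,0,0]},
    {"delta_pos": [0,0,0],"angular": [0,0,0]}
  ]
}}

```text
time_s: 10.1
position: [0.649, 0.1303, 0.1648]
orientation: [3.141, 0.0, 2.332]
ft_force: [0.2, -0.4, -1.1]
width: 0.0193
grasp_force: 68.8
```

Request:
{"api": "play_rows", "payload": {
  "targets": [
    {"delta_pos": [0,0,-0.1],"angular": [0,0,0]},
    {"delta_pos": [0,0,-0.1],"angular": [0,0,0]},
    {"delta_pos": [0,0,-0.1],"angular": [0,0,0]},
    {"delta_pos": [0,0,-0.1],"angular": [0,0,0]},
    {"delta_pos": [0,0,-0.1],"angular": [0,0,0]},
    {"delta_pos": [0,0,-0.1],"angular": [0,0,0]},
    {"delta_pos": [0,0,0],"angular": [0,0,0]},
    {"delta_pos": [0,0,0],"angular": [0,0,0]}
  ]
}}

```text
time_s: 11.1
position: [0.6486, 0.1306, 0.1946]
orientation: [-3.141, -0.0, 2.333]
ft_force: [-0.4, 0.3, -4.3]
width: 0.0189
grasp_force: 68.5
```

The wrist force shows the adapter's extra weight, so I keep lifting gently.

Request:
{"api": "play_rows", "payload": {
  "targets": [
    {"delta_pos": [0,0,-0.15],"angular": [0,0,0]},
    {"delta_pos": [0,0,-0.25],"angular": [0,0,0]},
    {"delta_pos": [0,0,-0.3],"angular": [0,0,0]},
    {"delta_pos": [0,0,-0.3],"angular": [0,0,0]},
    {"delta_pos": [0,0,-0.3],"angular": [0,0,0]},
    {"delta_pos": [0,0,-0.3],"angular": [0,0,0]},
    {"delta_pos": [0,0,-0.3],"angular": [0,0,0]},
    {"delta_pos": [0,0,-0.25],"angular": [0,0,0]},
    {"delta_pos": [0,0,-0.2],"angular": [0,0,0]},
    {"delta_pos": [0,0,-0.1],"angular": [0,0,0]}
  ]
}}

```text
time_s: 12.35
position: [0.6489, 0.1307, 0.318]
orientation: [3.141, 0.0, 2.333]
ft_force: [0.1, -0.4, -3.5]
width: 0.0193
grasp_force: 68.5
```

Request:
{"api": "play_rows", "payload": {
  "targets": [
    {"delta_pos": [0,0,0],"angular": [0,0,0]},
    {"delta_pos": [0,0,0],"angular": [0,0,0]},
    {"delta_pos": [0,0,0],"angular": [0,0,0]},
    {"delta_pos": [0,0,0],"angular": [0,0,0]}
  ]
}}

```text
time_s: 12.85
position: [0.6486, 0.1306, 0.3169]
orientation: [-3.141, -0.0, 2.333]
ft_force: [-0.5, 0.3, -3.9]
width: 0.0195
grasp_force: 68.5
```

Run:
```python
from h import *
from cell import viewer
d=viewer.snapshot("scene"); cv2.imwrite("pics/s4.png",cv2.resize(d["frame"][0:240,160:440,::-1],None,fx=2.4,fy=2.4,interpolation=3))
P=cloud(d); f=d["frame"].astype(int)
p=P.reshape(-1,3); p=p[(np.hypot(p[:,0]-.655,p[:,1]-.123)<.045)&(p[:,2]>.119)&(p[:,2]<.24)]
for z in np.arange(.12,.24,.01):
    q=p[(p[:,2]>=z)&(p[:,2]<z+.01)]
    if len(q): print(round(z,3),len(q),q.mean(0).round(4),q.min(0).round(3),q.max(0).round(3))
```

```text
0.14 11 [0.6639 0.1126 0.1463] [0.649 0.107 0.144] [0.673 0.123 0.149]
0.15 21 [0.6651 0.1094 0.1551] [0.647 0.104 0.15 ] [0.675 0.119 0.16 ]
0.16 22 [0.6664 0.1076 0.1645] [0.652 0.101 0.16 ] [0.676 0.124 0.17 ]
0.17 29 [0.6683 0.1061 0.1747] [0.651 0.097 0.17 ] [0.679 0.124 0.179]
0.18 16 [0.6618 0.1035 0.1855] [0.627 0.092 0.181] [0.679 0.128 0.19 ]
0.19 395 [0.659  0.1164 0.1942] [0.627 0.09  0.19 ] [0.686 0.149 0.2  ]
0.2 13 [0.6596 0.1219 0.2065] [0.64  0.102 0.202] [0.673 0.136 0.21 ]
0.21 15 [0.6547 0.1179 0.2148] [0.639 0.104 0.211] [0.671 0.136 0.218]
0.22 56 [0.6559 0.1188 0.2252] [0.642 0.107 0.22 ] [0.668 0.133 0.23 ]
0.23 16 [0.6548 0.121  0.2335] [0.647 0.112 0.23 ] [0.665 0.129 0.24 ]
```

View pics/s4.png

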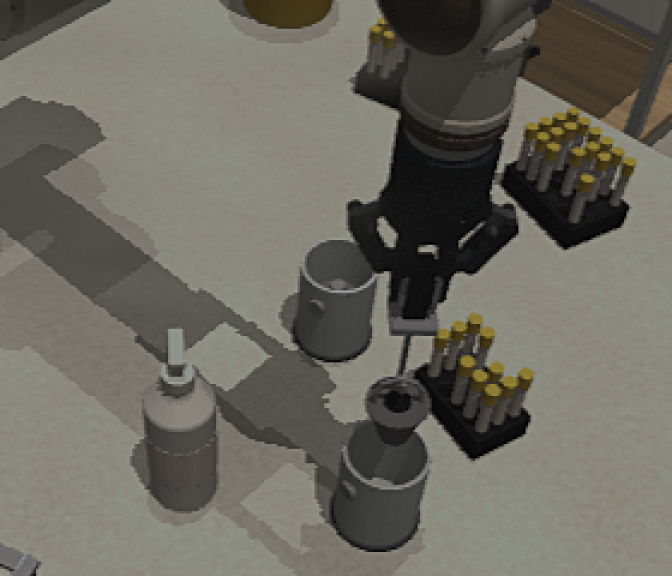

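The adapter hangs upright at (398,405), clear of the bucket. I carry it to the stand.

Request:
{"api": "play_rows", "payload": {
  "targets": [
    {"delta_pos": [-0.087,-0.125,0],"angular": [0,0,0]},
    {"delta_pos": [-0.174,-0.249,0],"angular": [0,0,0]},
    {"delta_pos": [-0.26,-0.374,0],"angular": [0,0,0]},
    {"delta_pos": [-0.318,-0.457,0],"angular": [0,0,0]},
    {"delta_pos": [-0.347,-0.498,0],"angular": [0,0,0]},
    {"delta_pos": [-0.347,-0.498,0],"angular": [0,0,0]},
    {"delta_pos": [-0.347,-0.498,0],"angular": [0,0,0]},
    {"delta_pos": [-0.318,-0.457,0],"angular": [0,0,0]},
    {"delta_pos": [-0.26,-0.374,0],"angular": [0,0,0]},
    {"delta_pos": [-0.203,-0.29,0],"angular": [0,0,0]}
  ]
}}

```text
time_s: 14.15
position: [0.6016, -0.0997, 0.3175]
orientation: [-3.141, 0.0, 2.331]
ft_force: [-0.1, -1.0, -3.8]
width: 0.0193
grasp_force: 68.6
```

Request:
{"api": "play_rows", "payload": {
  "targets": [
    {"delta_pos": [-0.145,-0.208,0],"angular": [0,0,0]},
    {"delta_pos": [-0.087,-0.125,0],"angular": [0,0,0]},
    {"delta_pos": [0,0,0.3],"angular": [0,0,0]},
    {"delta_pos": [0,0,0.3],"angular": [0,0,0]},
    {"delta_pos": [0,0,0.3],"angular": [0,0,0]},
    {"delta_pos": [0,0,0.3],"angular": [0,0,0]},
    {"delta_pos": [0,0,0],"angular": [0,0,0]},
    {"delta_pos": [0,0,0],"angular": [0,0,0]},
    {"delta_pos": [0,0,0],"angular": [0,0,0]},
    {"delta_pos": [0,0,0],"angular": [0,0,0]}
  ]
}}

```text
time_s: 15.4
position: [0.5987, -0.1175, 0.258]
orientation: [3.141, 0.001, 2.333]
ft_force: [-0.9, 1.3, -2.5]
width: 0.0197
grasp_force: 68.6
```

Run:
```python
from h import *
from cell import viewer
for n in("scene","top"):
    d=viewer.snapshot(n); p=cloud(d).reshape(-1,3); c=[.606,-.1275]; p=p[np.hypot(p[:,0]-c[0],p[:,1]-c[1])<.045]
    q=p[(p[:,2]>.125)&(p[:,2]<.14)]; r=p[(p[:,2]>.053)&(p[:,2]<.061)]
    for k,a in(("rim",q),("stand",r)):
        if len(a)>9: print(n,k,len(a),circ(a).round(4),a.min(0).round(4),a.max(0).round(4), np.median(a[:,2]).round(4))
        if k=="rim" and len(a)>9:
            t=a[a[:,2]>np.percentile(a[:,2],30)]; A=np.c_[t[:,:2]-t[:,:2].mean(0),np.ones(len(t))]; print(" slope",np.linalg.lstsq(A,t[:,2],rcond=None)[0].round(3))
```

```text
scene rim 456 [ 0.6076 -0.1274  0.0213] [ 0.5772 -0.1576  0.1306] [ 0.6369 -0.099   0.14  ] 0.1361
 slope [0.025 0.012 0.137]
scene stand 119 [ 0.6057 -0.1307  0.0266] [ 0.578  -0.1591  0.0534] [ 0.6342 -0.1013  0.0604] 0.0568
top rim 233 [ 0.6116 -0.1279  0.0269] [ 0.5781 -0.1533  0.1282] [ 0.6328 -0.0961  0.14  ] 0.1344
 slope [ 0.018 -0.006  0.135]
top stand 67 [ 0.6078 -0.1281  0.0277] [ 0.5775 -0.1543  0.0532] [ 0.6206 -0.0996  0.0608] 0.0562
```

The rim sits about 2 mm off the stand's axis. I correct that and lower gently.

Request:
{"api": "play_rows", "payload": {
  "targets": [
    {"delta_pos": [-0.022,-0.049,0.1],"angular": [0,0,0]},
    {"delta_pos": [0,0,0.15],"angular": [0,0,0]},
    {"delta_pos": [0,0,0.15],"angular": [0,0,0]},
    {"delta_pos": [0,0,0.12],"angular": [0,0,0]},
    {"delta_pos": [0,0,0.1],"angular": [0,0,0]},
    {"delta_pos": [0,0,0.1],"angular": [0,0,0]},
    {"delta_pos": [0,0,0.1],"angular": [0,0,0]},
    {"delta_pos": [0,0,0.1],"angular": [0,0,0]},
    {"delta_pos": [0,0,0.1],"angular": [0,0,0]}
  ]
}}

```text
time_s: 16.62
position: [0.5974, -0.1198, 0.206]
orientation: [3.142, -0.0, 2.333]
ft_force: [0.4, 0.8, -3.4]
width: 0.0187
grasp_force: 68.6
```

Request:
{"api": "play_rows", "payload": {
  "targets": [
    {"delta_pos": [0,0,0.06],"angular": [0,0,0]},
    {"delta_pos": [0,0,0.05],"angular": [0,0,0]},
    {"delta_pos": [0,0,0.05],"angular": [0,0,0]},
    {"delta_pos": [0,0,0.05],"angular": [0,0,0]},
    {"delta_pos": [0,0,0.05],"angular": [0,0,0]},
    {"delta_pos": [0,0,0.05],"angular": [0,0,0]},
    {"delta_pos": [0,0,0.05],"angular": [0,0,0]},
    {"delta_pos": [0,0,0.05],"angular": [0,0,0]},
    {"delta_pos": [0,0,0],"angular": [0,0,0]},
    {"delta_pos": [0,0,0],"angular": [0,0,0]}
  ]
}}

```text
time_s: 17.88
position: [0.5974, -0.1199, 0.1859]
orientation: [3.141, 0.0, 2.333]
ft_force: [-0.0, 0.4, -1.2]
width: 0.019
grasp_force: 68.6
```

```bash
cat > rim.py <<'E'
from h import *
from cell import viewer
for n in("scene","top"):
    d=viewer.snapshot(n); p=cloud(d).reshape(-1,3); c=[.606,-.1275]; p=p[np.hypot(p[:,0]-c[0],p[:,1]-c[1])<.04]
    q=p[(p[:,2]>.063)&(p[:,2]<.095)]; z=np.median(q[:,2]); q=q[abs(q[:,2]-z)<.005]; t=q
    A=np.c_[t[:,:2]-t[:,:2].mean(0),np.ones(len(t))]; print(n,len(t),"rim z",z,((q.min(0)+q.max(0))/2).round(4),"slope",np.linalg.lstsq(A,t[:,2],rcond=None)[0].round(3),"top z",np.sort(p[:,2])[-5:].round(3))
E
python3 rim.py
```

```text
scene 422 rim z 0.0700486307031355 [ 0.6057 -0.1297  0.0702] slope [-0.012  0.003  0.07 ] top z [0.533 0.533 0.533 0.533 0.534]
top 184 rim z 0.06949733861505059 [ 0.6043 -0.1266  0.0697] slope [-0.021  0.014  0.069] top z [0.535 0.535 0.535 0.536 0.537]
```

The adapter is home: rim at 70 mm, level, weight off. I drop the hook inside the loop and back out.

Request:
{"api": "play_rows", "payload": {
  "targets": [
    {"delta_pos": [0,0,0.07],"angular": [0,0,0]},
    {"delta_pos": [0,0,0.07],"angular": [0,0,0]},
    {"delta_pos": [0,0,0.06],"angular": [0,0,0]},
    {"delta_pos": [0,0,0],"angular": [0,0,0]},
    {"delta_pos": [0.06,0,0],"angular": [0,0,0]},
    {"delta_pos": [0.1,0,0],"angular": [0,0,0]},
    {"delta_pos": [0.1,0,0],"angular": [0,0,0]},
    {"delta_pos": [0.12,0,0],"angular": [0,0,0]}
  ]
}}

```text
time_s: 18.98
position: [0.584, -0.1058, 0.1759]
orientation: [3.142, 0.0, 2.333]
ft_force: [0.4, 0.1, -2.0]
width: 0.0193
grasp_force: 68.6
```

Request:
{"api": "play_rows", "payload": {
  "targets": [
    {"delta_pos": [0.12,0,0],"angular": [0,0,0]},
    {"delta_pos": [0.2,0,0],"angular": [0,0,0]},
    {"delta_pos": [0.2,0,0],"angular": [0,0,0]},
    {"delta_pos": [0,0,-0.3],"angular": [0,0,0]},
    {"delta_pos": [0,0,-0.5],"angular": [0,0,0]},
    {"delta_pos": [0,0,-0.6],"angular": [0,0,0]},
    {"delta_pos": [0,0,-0.5],"angular": [0,0,0]},
    {"delta_pos": [0,0,-0.2],"angular": [0,0,0]},
    {"delta_pos": [0,0,0],"angular": [0,0,0]}
  ]
}}

```text
time_s: 20.1
position: [0.5667, -0.0875, 0.2817]
orientation: [3.141, 0.002, 2.333]
ft_force: [0.2, -0.2, -2.5]
width: 0.0192
grasp_force: 68.7
```

```bash
python3 rim.py
python3 - <<'E'
from h import *
plan(.4806,-.2348,.285,21.25,13)
E
```

```text
scene 450 rim z 0.07002003428073122 [ 0.6062 -0.1299  0.0701] slope [-0.002  0.004  0.07 ] top z [0.628 0.628 0.628 0.628 0.628]
top 1 rim z 0.06785736865726233 [ 0.5789 -0.129   0.0679] slope [0.    0.    0.068] top z [0.626 0.626 0.626 0.626 0.627]
{"delta_pos":[-0.074, -0.252, -0.008],"angular":[-0.0, -0.0, 0.096]},
{"delta_pos":[-0.111, -0.238, -0.008],"angular":[-0.0, -0.0, 0.096]},
{"delta_pos":[-0.145, -0.218, -0.008],"angular":[-0.0, -0.0, 0.096]},
{"delta_pos":[-0.176, -0.194, -0.008],"angular":[-0.0, -0.0, 0.096]},
{"delta_pos":[-0.204, -0.165, -0.008],"angular":[-0.0, -0.0, 0.096]},
{"delta_pos":[-0.226, -0.133, -0.008],"angular":[-0.0, -0.0, 0.096]},
{"delta_pos":[-0.244, -0.097, -0.008],"angular":[-0.0, -0.0, 0.096]},
{"delta_pos":[-0.255, -0.06, -0.008],"angular":[-0.0, -0.0, 0.096]},
{"delta_pos":[-0.262, -0.02, -0.008],"angular":[-0.0, -0.0, 0.096]},
{"delta_pos":[-0.262, 0.019, -0.008],"angular":[-0.0, -0.0, 0.096]},
{"delta_pos":[-0.256, 0.058, -0.008],"angular":[-0.0, -0.0, 0.096]},
{"delta_pos":[-0.244, 0.096, -0.008],"angular":[-0.0, -0.0, 0.096]},
{"delta_pos":[-0.227, 0.132, -0.008],"angular":[-0.0, -0.0, 0.096]},
```

Request:
{"api": "play_rows", "payload": {
  "targets": [
    {"delta_pos": [-0.074,-0.252,0],"angular": [0,0,0.096]},
    {"delta_pos": [-0.111,-0.238,0],"angular": [0,0,0.096]},
    {"delta_pos": [-0.145,-0.218,0],"angular": [0,0,0.096]},
    {"delta_pos": [-0.176,-0.194,0],"angular": [0,0,0.096]},
    {"delta_pos": [-0.204,-0.165,0],"angular": [0,0,0.096]},
    {"delta_pos": [-0.226,-0.133,0],"angular": [0,0,0.096]},
    {"delta_pos": [-0.244,-0.097,0],"angular": [0,0,0.096]}
  ]
}}

```text
time_s: 21.08
position: [0.5196, -0.1669, 0.2792]
orientation: [-3.139, -0.001, 1.272]
ft_force: [-0.6, -0.6, -1.4]
width: 0.0191
grasp_force: 68.9
```

Request:
{"api": "play_rows", "payload": {
  "targets": [
    {"delta_pos": [-0.255,-0.06,0],"angular": [0,0,0.096]},
    {"delta_pos": [-0.262,-0.02,0],"angular": [0,0,0.096]},
    {"delta_pos": [-0.262,0.019,0],"angular": [0,0,0.096]},
    {"delta_pos": [-0.256,0.058,0],"angular": [0,0,0.096]},
    {"delta_pos": [-0.244,0.096,0],"angular": [0,0,0.096]},
    {"delta_pos": [-0.227,0.132,0],"angular": [0,0,0.096]},
    {"delta_pos": [0,0,0],"angular": [0,0,0]},
    {"delta_pos": [0,0,0],"angular": [0,0,0]}
  ]
}}

```text
time_s: 22.08
position: [0.4811, -0.2345, 0.2801]
orientation: [-3.14, 0.0, 0.375]
ft_force: [-0.1, -0.0, -1.4]
width: 0.0191
grasp_force: 68.9
```

Run:
```python
from h import *
plan(.4806,-.2348,.1475,21.25,1)
from cell import viewer
d=viewer.snapshot("scene"); p=cloud(d).reshape(-1,3); p=p[np.hypot(p[:,0]-.481,p[:,1]+.238)<.03]
for z0,z1 in((.18,.2),(.2,.22),(.22,.245),(.248,.258)):
    q=p[(p[:,2]>z0)&(p[:,2]<z1)]; print(z0,len(q),q.mean(0).round(4) if len(q) else "")
```

```text
{"delta_pos":[-0.01, 0.005, 2.651],"angular":[-0.001, 0.0, 0.003]},
0.18 45 [ 0.4723 -0.2415  0.1905]
0.2 17 [ 0.4825 -0.2376  0.2104]
0.22 6 [ 0.4821 -0.2383  0.2226]
0.248 0
```

Request:
{"api": "play_rows", "payload": {
  "targets": [
    {"delta_pos": [-0.01,0.005,0.2],"angular": [0,0,0.003]},
    {"delta_pos": [0,0,0.4],"angular": [0,0,0]},
    {"delta_pos": [0,0,0.5],"angular": [0,0,0]},
    {"delta_pos": [0,0,0.5],"angular": [0,0,0]},
    {"delta_pos": [0,0,0.5],"angular": [0,0,0]},
    {"delta_pos": [0,0,0.35],"angular": [0,0,0]},
    {"delta_pos": [0,0,0.18],"angular": [0,0,0]},
    {"delta_pos": [0,0,0.04],"angular": [0,0,0]},
    {"delta_pos": [0,0,0],"angular": [0,0,0]}
  ]
}}

```text
time_s: 23.25
position: [0.4813, -0.2358, 0.148]
orientation: [3.14, -0.001, 0.368]
ft_force: [0.4, -0.2, -0.6]
width: 0.0196
grasp_force: 68.9
```

Request:
{"api": "play_rows", "payload": {
  "targets": [
    {"delta_pos": [0,0,0.02],"angular": [0,0,0]},
    {"delta_pos": [0,0,0.02],"angular": [0,0,0]},
    {"delta_pos": [0,0,0.02],"angular": [0,0,0]},
    {"delta_pos": [0,0,0],"angular": [0,0,0]}
  ]
}}

```text
time_s: 23.75
position: [0.4811, -0.2357, 0.1452]
orientation: [3.141, -0.0, 0.368]
ft_force: [-0.9, 1.7, 5.6]
width: 0.0193
grasp_force: 69.5
```

Contact at the same height as the grasp, so the collar is seated and I release.

Request:
{"api": "play_rows", "payload": {
  "targets": [
    {"delta_pos": [0,0,0],"angular": [0,0,0]},
    {"delta_pos": [0,0,0],"angular": [0,0,0]},
    {"delta_pos": [0,0,0],"angular": [0,0,0]},
    {"delta_pos": [0,0,0],"angular": [0,0,0]},
    {"delta_pos": [0,0,0],"angular": [0,0,0]},
    {"delta_pos": [0,0,0],"angular": [0,0,0]},
    {"delta_pos": [0,0,0],"angular": [0,0,0]},
    {"delta_pos": [0,0,0],"angular": [0,0,0]}
  ],
  "grip": 85
}}

```text
time_s: 24.75
position: [0.4808, -0.2355, 0.1443]
orientation: [3.142, 0.0, 0.368]
ft_force: [-0.6, 0.5, -0.1]
width: 0.085
grasp_force: 0.0
```

Request:
{"api": "play_rows", "payload": {
  "targets": [
    {"delta_pos": [0,0,-0.2],"angular": [0,0,0]},
    {"delta_pos": [0,0,-0.4],"angular": [0,0,0]},
    {"delta_pos": [0,0,-0.6],"angular": [0,0,0]},
    {"delta_pos": [0,0,-0.7],"angular": [0,0,0]},
    {"delta_pos": [0,0,-0.6],"angular": [0,0,0]},
    {"delta_pos": [0,0,-0.2],"angular": [0,0,0]},
    {"delta_pos": [0,0,0],"angular": [0,0,0]},
    {"delta_pos": [0,0,0],"angular": [0,0,0]}
  ]
}}

```text
time_s: 25.75
position: [0.4802, -0.235, 0.2776]
orientation: [-3.139, 0.001, 0.368]
ft_force: [-0.4, 0.3, -0.2]
width: 0.0852
grasp_force: 0.0
```

```bash
python3 rim.py
python3 - <<'E'
from h import *
d,C,T=wrist("w9"); P=C.reshape(-1,3); P=P[np.hypot(P[:,0]-.485,P[:,1]+.235)<.07]
for z0,z1 in((.130,.137),(.189,.197)):
    p=P[(P[:,2]>z0)&(P[:,2]<z1)]
    R=cv2.minAreaRect((p[:,:2]*1000).astype(np.float32)); print(len(p),np.round(R[0],1),np.round(R[1],1),round(R[2],1),np.median(p[:,2]))
E
```

```text
scene 453 rim z 0.07019610165888784 [ 0.6055 -0.1303  0.0698] slope [-0.007 -0.001  0.07 ] top z [0.104 0.104 0.105 0.107 0.107]
top 457 rim z 0.06930578293471212 [ 0.6067 -0.1275  0.0693] slope [0.007 0.015 0.069] top z [0.104 0.105 0.105 0.105 0.107]
25.85 [ 0.4802 -0.2351  0.2777] [-3.139e+00  1.000e-03  3.680e-01]
1008 [ 481.2 -235.1] [39.2 40. ] 21.1 0.1336432260840677
643 [ 481.1 -235.4] [19.7 19.4] 20.8 0.19354417019415326
```

View pics/w9.png

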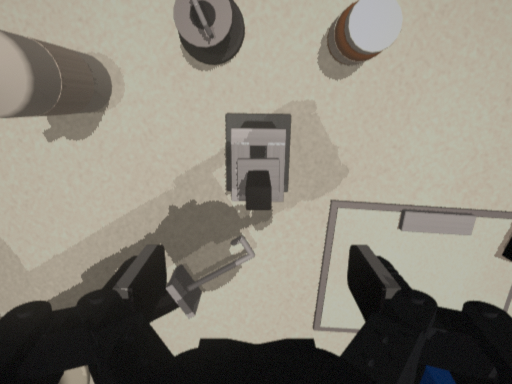

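The hook hangs in its fork at (258,190), within 1 mm of where it started. The adapter sits home in the stand at (205,20).

```bash
python3 -c "
from cell import manip
print(manip.sign_off())"
```

```text
the job is handed in; nothing more can be done
None
```

I handed the job in at about 26 s on the robot's clock: the adapter stands home and upright in the drying stand, and the hook is back in its fork, about 1 mm from where it started. Sign-off gave no verdict.

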